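# Set up the spool lot and its side lamp for the picture

### The job

Get this lot ready for its picture: stand the tipped yellow spool upright again where it belongs in the tray's row, leaving the other spools and the button jar undisturbed. Then take the lamp clamp's red cam lever, still open, and raise the lamp until the top of its clamp is level with the lower edge of the blue tape on the column, and hold it at that height while you swing the lever fully closed. Finish still holding the closed lever with the lamp at the tape, and do not let go: I will put in the safety screw while you hold it.

Things in the scene. Friction and masses are not known exactly. Their poses are not given: they have to be found in the camera images.
- tray: fixed low wooden tray with open top; origin at the centre of its underside, x across it, y along the row of three places (85 mm apart, the middle one at the origin; the places lie on the tray's y axis). Inside 83 mm (x) by 266 mm (y), walls 8 mm thick and 36 mm high over the table, floor 6 mm over the table. The front wall, on the tray's -x side, faces the robot roughly
- spool_yellow_center (a point): the tipped spool, yellow thread: foot disc 44 mm across and 6 mm thick, thread body 38 mm across from 6 to 80 mm above the foot, white neck 24 mm across up to 90 mm; 80 g. It leans forward about 45 degrees (0.78 rad) over the tray's front wall, its foot on the tray floor, its top towards the tray's -x; it may stand in any of the three places. Point at its centre, half-way up (45 mm from the foot); z points from foot to top
- spool_yellow_foot (a point): centre of the underside of the yellow spool's foot; when it stands in the tray this is 6 mm over the table. z points from foot to top. Leaning, this point is already on the row's line, about 16 mm above the tray floor
- spool_teal_center (a point): standing spool of teal thread, same make and size as the yellow one; point at its centre, 45 mm above its foot. Leave it alone
- spool_plum_center (a point): standing spool of plum thread, same make and size as the yellow one; point at its centre, 45 mm above its foot. Leave it alone
- jar_center (a point): amber glass jar of buttons with a steel lid, 54 mm across, 70 mm high, standing loose on the table; point at its centre. Leave it alone
- stand: fixed lamp column: foot plate 200 x 200 x 12 mm, upright aluminium tube 25 mm across and 423 mm high; origin on the table at the tube's axis. At yaw 0 the open lever points to the stand's -y, the closed lever to its -x, and the lamp panel (130 x 20 x 86 mm) is 98 mm off the axis towards its +y
- mark (a point): lower edge of the band of blue tape (10 mm high) round the tube, at the tube's axis: the height wanted for the top of the clamp. Its height differs from start to start; the tape is thin and stops nothing
- clamp_top (a point): top face of the black sliding clamp (54 mm across, 50 mm high, white line at its top edge), at the tube's axis
- carriage (a joint): height of the sliding clamp above its rest on the steel stop collar, m: 0 at rest (clamp top 120 mm over the table), up to 0.24. The clamp, lamp and lever together weigh about 0.3 to 0.6 kg. It slides freely and falls back if let go; the lever, even closed, is not enough to carry it until the safety screw is in
- lever (a joint): angle of the cam lever, rad: 0 fully closed (a stop; pointing to the stand's -x), up to 1.5 open (towards the stand's -y). It turns about an upright axis, in a level plane, counter-clockwise from above as it opens; stays where left, needs about 0.1 N m. It rides up and down with the clamp
- lever_pivot (a point): on the lever's upright turning axis, at the lever's mid height, which is 25 mm below the clamp top (95 mm over the table at rest); 50 mm from the tube's axis towards the stand's -x and 24 mm towards its -y
- lever_grip (a point): point to grip on the red lever, 72 mm from its pivot, at mid height and mid thickness. The lever is a straight bar 12 mm thick and 20 mm high, reaching 103 mm from the pivot; it can be pinched from above across its thickness. The point's x axis points from here to the pivot

How it is judged:
On the way, in this order (a step that is already met when the one before it is completed fails the run):
1. the yellow spool stands upright in its place (angle between spool_yellow_foot's own z axis and vertical below 0.1 rad and distance of spool_yellow_foot from where it was at the start of the episode below 0.035 m and z of spool_yellow_foot in the frame of tray between 0.002 and 0.01 m), for 0.3 s.
2. the lamp clamp is held at the tape by the lever, still open (z of clamp_top in the frame of mark between -0.006 and 0.006 m and value of joint lever above 0.8 rad and contact force between the fingers and lever above 2 N), for 0.2 s.
At the end, for the whole second after the job is handed in: The lamp clamp's top is within 6 mm of the lower edge of the tape and still, the cam lever is closed to within 0.1 rad, the fingers still hold the lever (more than 2 N), and the yellow spool stands on the tray floor within 0.1 rad of upright, its foot within 35 mm of where it was (all of step 1 and z of clamp_top in the frame of mark between -0.006 and 0.006 m and value of joint lever below 0.1 rad and contact force between the fingers and lever above 2 N and velocity of joint carriage between -0.01 and 0.01 m/s); the arm keeps its last pose, push and grip.
It fails at once if the lever is swung more than half closed while the clamp is more than 12 mm from the tape (value of joint lever below 0.6 rad and (z of clamp_top in the frame of mark above 0.012 m or z of clamp_top in the frame of mark below -0.012 m)).
It fails at once if another spool or the jar is knocked over or shifted more than 20 mm (distance of any of spool_teal_center, spool_plum_center, jar_center from where it was at the start of the episode above 0.02 m or angle between any of spool_teal_center, spool_plum_center, jar_center's own z axis and vertical above 0.35 rad).
It also fails if it takes over 66 s, if anything falls off the work surface, if the arm or the gripper's body presses on something with over 40 N, if the wrist force passes 120 N, or if a joint passes its speed limit or range.

### The arm

A 6-joint arm with a two-finger parallel gripper is mounted at the origin on the work surface. World frame = base frame: x ahead of the robot, y to its left, z up, the work surface at z = 0. Lengths are in m, angles in rad, forces in N, time in s.
With the tool pointing down it reaches from about 0.425 to 0.95 m from the base axis. Payload 3.5 kg.
Tool frame: the origin (TCP) lies at the very end of the fingers, on their centre line; the grasp point (between the pads) lies 19 mm behind it (tcp_to_grasp is the distance from the TCP to the grasp point, in m); z points along the fingers, y is the direction in which the jaws open and shut (so a half turn about z gives the same grasp; the last joint's range is limited). The gripper opens to 85 mm and grips with 20 to 120 N. Pads are 22 mm wide; open, the fingers measure 114 mm over their backs; the gripper's body (76 mm by 85 mm) begins 54 mm behind the grasp point. The pads swing forward as they close: fully open they stand 13 mm farther back than shut.
Start: joints at [-1.34, 0.286, 1.577, -0, 1.279, -0.15], TCP at [0.251, -0.627, 0.231] pointing down, gripper open.
Joint ranges: [-2.77, 2.77], [-0.9, 2.22], [0.21, 2.48], [-1.53, 4.67], [0.24, 2.81], [-2.84, 2.84]. Speed limits (rad/s): [2.79, 2.79, 3.14, 3.14, 3.14, 3.14].

### API

Orientations are given as a unit quaternion [x, y, z, w].
In Python, from plant import * gives the robot as it stands. The module is installed in compiled form; this text tells all that it offers.
- The arm moves only by the tool arm_command, never from a script. Its argument "steps" is a list of rows, each a list of 3 entries, a list of its own where there are three numbers: the turn, a rotation vector about the tool's x, y, z in rad, then the shift along the tool's x, y, z in m, then the gripper command: -1 is shut, 1 is fully open, values between are in proportion. A call has 1 to 12 rows; each row is the pose to reach, as a shift and turn from the pose measured when the call began, along the tool's axes at that moment; what a row does not reach only later rows make up. A row lasts 1/8 s, in which the tool goes at most 62.5 mm and 10.7 degrees, less where a joint would pass 70% of its speed; a pose out of reach is approached as far as the arm can. A call with a gripper value outside its range is refused whole. The fingers move at their own pace and stop on an object; "force" is the grip in N (left out, the last holds). Time passes only in rows, so rows that repeat a pose let the fingers close. It gives the time, the measured TCP pose, the force and the opening at its end, in the units of the state.
- get_state(): the state, without advancing time (a new reading comes with each control period).
- read_camera(name): name is "scene" or "top" or "wrist"; returns a dict with "frame" (384x512x3 uint8, red, green, blue), "vfov" (degrees; the focal length in pixels is half the picture's height over the tangent of half this angle, whatever the lens; pixels are square), "cx", "cy" (the principal point, pixels), "position" and "rotation" of the camera in the world; the wrist camera has in their place "mount" (4x4, takes a point from camera to tool coordinates, whose origin is the TCP and whose axes are the flange's). Camera axes: x right, y up, looking along -z (the intrinsics and any distortion apply to the point x, -y, -z); pixel columns grow to the right and rows downward; lengths in m; the calibration is good to about 2 mm. A picture is of the moment at which its call begins: read the wrist's pose just before it. There is no depth.
- sign_off(): hands the job in, once; it reports no verdict.
The state is a dict: "time": time; "qpos": joint angles; "dq": joint speeds; "joint_efforts": joint torques, N m; "eef_pos": TCP position; "tcp_rot": TCP orientation; "contact_force": force on the tool from outside, world axes, zero at the start; "wrist_torque": the same for the moment, N m; "opening": opening from 0.0 (shut) to 1.0 (fully open).
Only numpy, scipy, OpenCV 4.12 (cv2) and the standard library are available. Lean on these libraries where they do the work, as an engineer would, in place of code of your own. Each camera call takes 0.05 s, during which the arm holds its last target.

## Working session

There is one attempt and no reset: what is moved stays moved. The work goes in short steps, Python scripts to look and compute and a tool call to move; the robot and the scene stay as the last step left them, time stands still between calls to the robot, and variables do not carry over. Pictures are saved under pics/ and viewed, and the job is handed in when it is done.

Besides the shell and the picture viewer there is one more tool, called after "Emit:" as name(argument=value, ...), one argument or row to a line, values as JSON. arm_command: Moves the arm, as the interface text tells. Its arguments: {"type":"object","properties":{"steps":{"type":"array"},"force":{"type":"number"}},"required":["steps"]}

```bash
mkdir -p pics; cat > h.py <<'E'
import numpy as np, cv2
from plant import *
from scipy.spatial.transform import Rotation as R
def shot(name,fn):
    s=get_state(); c=read_camera(name)
    cv2.imwrite('pics/'+fn,c['frame'][:,:,::-1]); return s,c
E
python3 - <<'E'
from h import *
print(get_state())
for n in ['scene','top','wrist']:
    s,c=shot(n,n+'0.png'); print(n,{k:v for k,v in c.items() if k!='frame'})
E
ls
```

```text
{'time': 0.0, 'qpos': array([-1.34000470e+00,  2.87193278e-01,  1.57818820e+00, -9.06644672e-08,
        1.27858692e+00, -1.50033451e-01]), 'dq': array([ 1.61224640e-05,  3.87770866e-04, -2.42540086e-04, -1.43166590e-03,
       -1.04402519e-03, -2.32854547e-04]), 'joint_efforts': array([ 1.44827292e-03, -4.05978084e+01, -2.92624658e+01, -7.41857025e-05,
        5.82492503e-03, -4.45550796e-06]), 'eef_pos': array([ 0.25074251, -0.62599062,  0.2299227 ]), 'tcp_rot': array([ 9.81925545e-01,  1.89263873e-01, -4.79955355e-05, -1.18690253e-03]), 'contact_force': array([-0.19452546, -0.44694488,  0.18003116]), 'wrist_torque': array([-0.03039089,  0.00618735,  0.01100687]), 'opening': 0.9962919581209008}
scene {'vfov': 46.00715038562265, 'cx': 256.8194538615995, 'cy': 188.31485027437023, 'position': array([1.29078249, 0.20111268, 0.85699661]), 'rotation': array([0.26940713, 0.32464783, 0.70734216, 0.5671778 ])}
top {'vfov': 51.66885964814506, 'cx': 258.32041704140516, 'cy': 182.9491191830625, 'position': array([0.39766094, 0.0661677 , 0.97296643]), 'rotation': array([-0.05968451,  0.05564139,  0.70639208, -0.70310171])}
wrist {'vfov': 64.59627182546866, 'cx': 251.75349671921646, 'cy': 190.56468296651914, 'mount': array([[ 8.78774306e-04,  9.55686377e-01,  2.94385423e-01,
         7.59589760e-02],
       [ 9.99999480e-01, -6.87593982e-04, -7.52923309e-04,
        -1.84433578e-04],
       [-5.17140903e-04,  2.94385932e-01, -9.55686484e-01,
        -1.43098787e-01],
       [ 0.00000000e+00,  0.00000000e+00,  0.00000000e+00,
         1.00000000e+00]])}
h.py
pics
```

View pics/scene0.png

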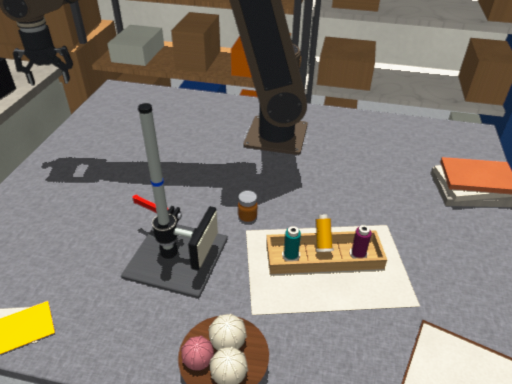

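View pics/top0.png

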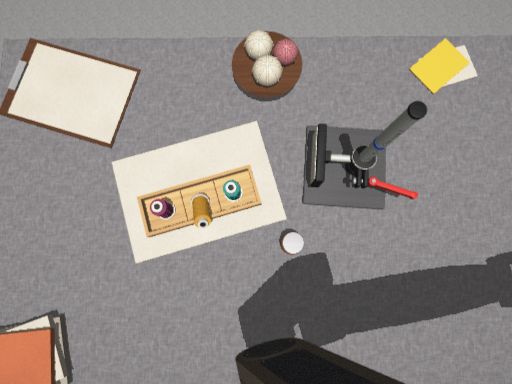

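View pics/wrist0.png

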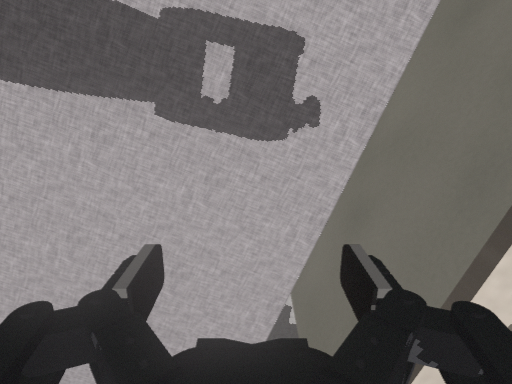

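The scene view shows the yellow spool in the middle place (about 324,235), leaning towards the robot, between teal and plum. The lamp column is at about (160,190), with its red lever at about (147,205). I'll zoom in next.

```bash
cat >> h.py <<'E'
def ray(c,u,v,s=None):
    f=c['frame'].shape[0]/2/np.tan(np.radians(c['vfov'])/2)
    d=np.array([(u-c['cx'])/f,-(v-c['cy'])/f,-1.0])
    if 'mount' in c:
        M=c['mount'];T=R.from_quat(s['tcp_rot'])
        o=T.apply(M[:3,3])+s['eef_pos'];d=T.apply(M[:3,:3]@d)
    else:
        o=c['position'];d=R.from_quat(c['rotation']).apply(d)
    return o,d/np.linalg.norm(d)
def onz(c,u,v,z,s=None):
    o,d=ray(c,u,v,s); return o+d*(z-o[2])/d[2]
def proj(c,p,s=None):
    f=c['frame'].shape[0]/2/np.tan(np.radians(c['vfov'])/2)
    if 'mount' in c:
        M=c['mount'];T=R.from_quat(s['tcp_rot'])
        q=T.inv().apply(np.asarray(p)-s['eef_pos']);q=M[:3,:3].T@(q-M[:3,3])
    else: q=R.from_quat(c['rotation']).inv().apply(np.asarray(p)-c['position'])
    return np.array([c['cx']-f*q[0]/q[2],c['cy']+f*q[1]/q[2]])
def tri(r1,r2):
    (o1,d1),(o2,d2)=r1,r2
    A=np.stack([d1,-d2],1);t=np.linalg.lstsq(A,o2-o1,rcond=None)[0]
    a=o1+t[0]*d1;b=o2+t[1]*d2
    return (a+b)/2,np.linalg.norm(a-b)
def mask(c,lo,hi,box=None):
    h=cv2.cvtColor(c['frame'],cv2.COLOR_RGB2HSV)
    m=cv2.inRange(h,np.array(lo),np.array(hi))
    if box is not None:
        k=np.zeros_like(m);x0,y0,x1,y1=box;k[y0:y1,x0:x1]=1;m=m*k
    return m
E
python3 - <<'E'
import cv2
a=cv2.imread('pics/top0.png');b=cv2.imread('pics/scene0.png')
cv2.imwrite('pics/t1.png',cv2.resize(a[140:260,130:270],None,fx=5,fy=5,interpolation=cv2.INTER_CUBIC))
cv2.imwrite('pics/t2.png',cv2.resize(a[95:215,295:435],None,fx=5,fy=5,interpolation=cv2.INTER_CUBIC))
cv2.imwrite('pics/s1.png',cv2.resize(b[185:285,230:400],None,fx=4.5,fy=4.5,interpolation=cv2.INTER_CUBIC))
cv2.imwrite('pics/s2.png',cv2.resize(b[95:295,115:235],None,fx=3,fy=3,interpolation=cv2.INTER_CUBIC))
E
```

```text
(no output)
```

View pics/t1.png

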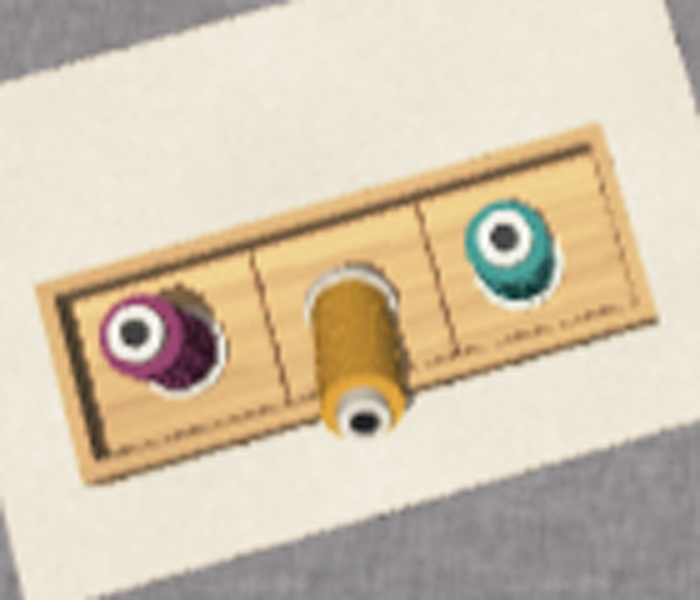

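View pics/t2.png

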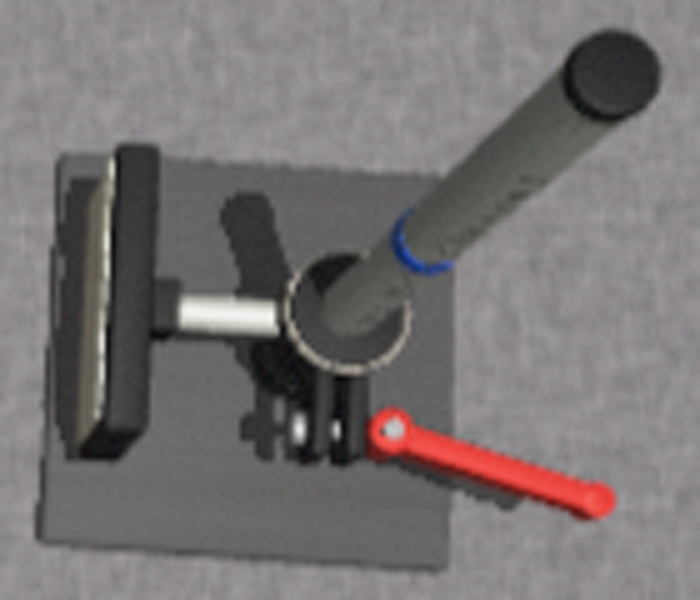

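View pics/s1.png

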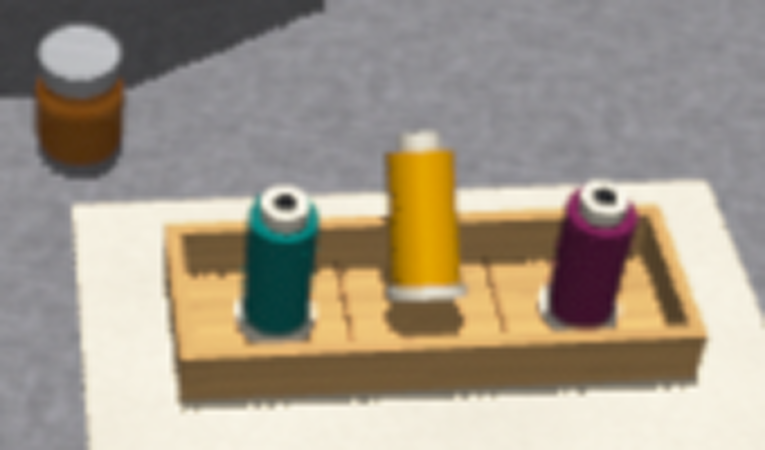

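View pics/s2.png

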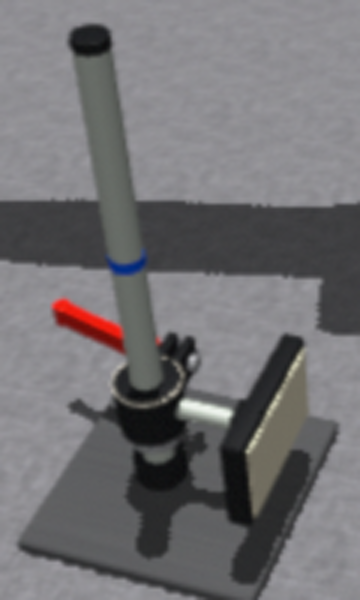

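```bash
python3 - <<'E'
from h import *
np.set_printoptions(precision=4,suppress=True)
s,t=shot('top','t_a.png'); s,sc=shot('scene','s_a.png')
def T1(U,V):return 130+(U+.5)/5-.5,140+(V+.5)/5-.5
def T2(U,V):return 295+(U+.5)/5-.5,95+(V+.5)/5-.5
def S1(U,V):return 230+(U+.5)/4.5-.5,185+(V+.5)/4.5-.5
def S2(U,V):return 115+(U+.5)/3-.5,95+(V+.5)/3-.5
C=np.array([onz(t,*T1(*p),.036) for p in [(600,125),(38,287),(88,483),(660,320)]])
print('tray',C, np.linalg.norm(np.roll(C,-1,0)-C,axis=1),C.mean(0))
e=C[1]-C[0]+C[2]-C[3];print('yaw y axis',np.degrees(np.arctan2(e[1],e[0])))
te=onz(t,*T1(503,238),.096);pl=onz(t,*T1(135,331),.096)
print('teal,plum',te,pl,np.linalg.norm(te-pl),(te+pl)/2,np.degrees(np.arctan2(*(pl-te)[[1,0]])))
for n,a,b in [('teal',T1(503,238),S1(286,203)),('plum',T1(135,331),S1(604,196)),('tubetop',T2(612,75),S2(91,40)),('tape low',T2(425,258),S2(128,268)),('clamp',T2(347,313),S2(149,383)),('levertip',T2(598,500),S2(62,309))]:
    print(n,tri(ray(t,*a),ray(sc,*b)))
print('yel neck top', [onz(t,*T1(363,420),z) for z in (.085,.09)])
print('jar', onz(t,292,242,.07), tri(ray(t,292,242),ray(sc,*S1(80,50))))
print('tube top z',onz(t,*T2(612,75),.423),'clamp',onz(t,*T2(347,313),.12))
p=onz(t,*T2(393,429),.105);q=onz(t,*T2(598,500),.105);print('piv,tip',p,q,np.linalg.norm(p-q),np.degrees(np.arctan2(*(q-p)[[1,0]])))
F=np.array([onz(t,*T2(*x),.012) for x in [(60,155),(452,178),(448,568),(40,540)]]);print('foot',F,np.linalg.norm(np.roll(F,-1,0)-F,axis=1),F.mean(0))
E
```

```text
tray [[0.597  0.0921 0.036 ]
 [0.5196 0.3603 0.036 ]
 [0.4267 0.3325 0.036 ]
 [0.5023 0.0636 0.036 ]] [0.2791 0.0969 0.2793 0.0989] [0.5114 0.2121 0.036 ]
yaw y axis 105.90449790400045
teal,plum [0.5328 0.1339 0.096 ] [0.4918 0.2973 0.096 ] 0.16849349643603861 [0.5123 0.2156 0.096 ] 104.08679285553278
teal (array([0.533 , 0.1345, 0.0947]), np.float64(0.0011045001921214442))
plum (array([0.4918, 0.2978, 0.0962]), np.float64(0.0009717739258759135))
tubetop (array([ 0.5961, -0.1618,  0.4179]), np.float64(0.0020285282123487687))
tape low (array([ 0.5915, -0.1644,  0.2261]), np.float64(0.0007663986700174011))
clamp (array([ 0.5954, -0.162 ,  0.114 ]), np.float64(0.003088274751092674))
levertip (array([ 0.5134, -0.2732,  0.0985]), np.float64(0.0032022362152650855))
yel neck top [array([0.4526, 0.1967, 0.085 ]), array([0.4523, 0.196 , 0.09  ])]
jar [ 0.4113 -0.0042  0.07  ] (array([ 0.4113, -0.0043,  0.0707]), np.float64(0.00020306681056570937))
tube top z [ 0.5946 -0.1608  0.423 ] clamp [ 0.5944 -0.162   0.12  ]
piv,tip [ 0.5451 -0.1838  0.105 ] [ 0.5129 -0.2723  0.105 ] 0.09418061002808119 -109.98542211479372
foot [[ 0.7015 -0.0506  0.012 ]
 [ 0.6883 -0.2467  0.012 ]
 [ 0.4923 -0.2337  0.012 ]
 [ 0.5069 -0.0362  0.012 ]] [0.1965 0.1964 0.198  0.1951] [ 0.5973 -0.1418  0.012 ]
```

```bash
cat >> h.py <<'E'
np.set_printoptions(precision=4,suppress=True)
def rowto(pos,Rm=None,base=None):
    s=get_state() if base is None else base
    T=R.from_quat(s['tcp_rot'])
    sh=T.inv().apply(np.asarray(pos)-s['eef_pos'])
    rv=np.zeros(3) if Rm is None else (T.inv()*Rm).as_rotvec()
    return np.round(rv,3).tolist(),np.round(sh,4).tolist()
def tool(xdeg,tilt=0):
    """x axis heading xdeg, z down, then tilt (deg) about tool y (z swings towards x)"""
    a=np.radians(xdeg);x=np.array([np.cos(a),np.sin(a),0]);z=np.array([0,0,-1.]);y=np.cross(z,x)
    return R.from_matrix(np.stack([x,y,z],1))*R.from_rotvec([0,np.radians(tilt),0])
def st():
    s=get_state();T=R.from_quat(s['tcp_rot']).as_matrix()
    print('t',s['time'],'p',s['eef_pos'],'x',T[:,0],'z',T[:,2],'F',s['contact_force'],'op',s['opening'],'q',s['qpos'])
E
python3 - <<'E'
from h import *
for p in [(.44,-.12,.36),(.44,.1,.33),(.43,.19,.25)]: print(rowto(p,tool(15)))
E
```

```text
([-0.001, -0.0, 0.119], [0.3638, -0.3999, -0.1289])
([-0.001, -0.0, 0.119], [0.4456, -0.6041, -0.0986])
([-0.001, -0.0, 0.119], [0.4697, -0.6913, -0.0185])
```

Emit:
arm_command(
  steps=[
    [[0,0,0.02],[0.03,-0.035,-0.04],1],
    [[0,0,0.03],[0.07,-0.08,-0.08],1],
    [[0,0,0.05],[0.11,-0.125,-0.1],1],
    [[0,0,0.06],[0.15,-0.17,-0.12],1],
    [[0,0,0.08],[0.19,-0.215,-0.129],1],
    [[0,0,0.1],[0.23,-0.26,-0.129],1],
    [[0,0,0.119],[0.275,-0.305,-0.129],1],
    [[0,0,0.119],[0.32,-0.35,-0.129],1],
    [[0,0,0.119],[0.364,-0.4,-0.129],1],
    [[0,0,0.119],[0.38,-0.45,-0.125],1],
    [[0,0,0.119],[0.4,-0.5,-0.12],1],
    [[0,0,0.119],[0.42,-0.55,-0.11],1],
  ],
)

```text
time: 1.75
eef_pos: [0.4362, 0.0422, 0.3417]
tcp_rot: [0.991, 0.131, 0.001, -0.0]
contact_force: [0.6, -0.6, -0.2]
opening: 0.997
```

```bash
python3 - <<'E'
from h import *
st()
print(rowto((.40,.183,.24),tool(15,45)),rowto((.414,.187,.125),tool(15,45)))
E
```

```text
t 1.75 p [0.4362 0.0422 0.3417] x [0.9658 0.2591 0.0018] z [ 0.0016  0.001  -1.    ] F [ 0.5719 -0.6442 -0.1826] op 0.9971024307636805 q [-0.1366 -0.3281  1.983   0.0012  1.4852  1.172 ]
([-0.001, 0.784, 0.0], [0.0014, -0.1453, 0.1018]) ([-0.001, 0.784, 0.0], [0.0157, -0.1455, 0.2169])
```

Emit:
arm_command(
  steps=[
    [[0,0.15,0],[0,-0.05,0.03],1],
    [[0,0.3,0],[0,-0.1,0.06],1],
    [[0,0.45,0],[0,-0.145,0.1],1],
    [[0,0.6,0],[0,-0.145,0.1],1],
    [[0,0.784,0],[0,-0.145,0.1],1],
    [[0,0.784,0],[0,-0.145,0.1],1],
    [[0,0.784,0],[0,-0.145,0.1],1],
  ],
)

```text
time: 2.62
eef_pos: [0.4162, 0.1928, 0.2547]
tcp_rot: [0.92, 0.12, 0.371, -0.047]
contact_force: [0.6, -0.6, -1.2]
opening: 0.998
```

```bash
python3 - <<'E'
from h import *
st()
s,c=shot('wrist','w1.png')
E
```

```text
t 2.625 p [0.4162 0.1928 0.2547] x [0.6962 0.1863 0.6932] z [ 0.6704  0.1763 -0.7207] F [ 0.6376 -0.6248 -1.2343] op 0.9975996756575821 q [ 0.1836 -0.6881  2.4845  0.0927  0.5826  1.4372]
```

View pics/w1.png

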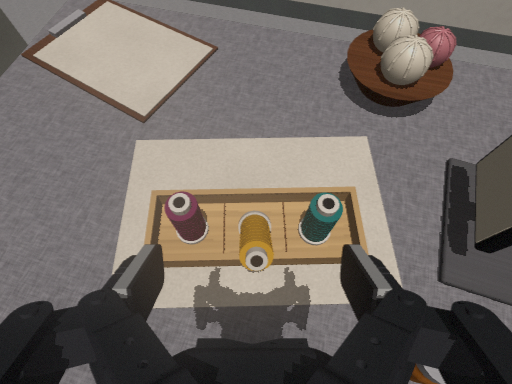

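The wrist view shows the yellow neck at (256,262), teal at (328,204) and plum at (179,202). Joint 3 is at its range edge, so I'll use less tilt for the grasp.

```bash
python3 - <<'E'
from h import *
s=get_state();c=read_camera('wrist')
a=[onz(c,256,262,.086,s),onz(c,328,204,.096,s),onz(c,179,202,.096,s)];print(*a)
print((a[1]+a[2])/2,np.degrees(np.arctan2(*(a[2]-a[1])[[1,0]])))
# yellow edges dir
foot=np.array([.513,.2135,.022]);u=np.array([-.683,-.183,.707])
tl=tool(15,25)
z=tl.as_matrix()[:,2]
g=foot+67*.001*u       # grasp pt on axis
tcp=g+.014*z           # partly closed: pads farther back
print('g',g,'tcp',tcp,'pre',tcp-.09*z)
print(rowto(tcp-.09*z,tl),rowto(tcp,tl))
E
```

```text
[0.4505 0.1969 0.086 ] [0.5329 0.1341 0.096 ] [0.4916 0.2981 0.096 ]
[0.5122 0.2161 0.096 ] 104.1144927975454
g [0.4672 0.2012 0.0694] tcp [0.473  0.2028 0.0567] pre [0.4362 0.1929 0.1382]
([0.003, -0.33, -0.001], [-0.0669, 0.0046, 0.0971]) ([0.003, -0.33, -0.001], [-0.096, 0.0043, 0.1822])
```

Emit:
arm_command(
  steps=[
    [[0,-0.15,0],[-0.03,0.004,0.03],1],
    [[0,-0.33,0],[-0.067,0.0045,0.06],1],
    [[0,-0.33,0],[-0.067,0.0045,0.097],1],
    [[0,-0.33,0],[-0.067,0.0045,0.097],1],
    [[0,-0.33,0],[-0.067,0.0045,0.097],1],
  ],
)

```text
time: 3.35
eef_pos: [0.4357, 0.1927, 0.1382]
tcp_rot: [0.968, 0.126, 0.214, -0.027]
contact_force: [-0.9, -0.6, 0.3]
opening: 1.001
```

```bash
python3 - <<'E'
from h import *
st()
s,c=shot('wrist','w2.png')
tl=tool(14.5,25);z=tl.as_matrix()[:,2]
foot=np.array([.5125,.213,.022]);x=np.array([.968,.25,0]);u=-.707*x+np.array([0,0,.707])
g=foot+.067*u;tcp=g+.014*z
print(rowto(tcp-.04*z,tl),rowto(tcp,tl), proj(c,foot+.09*u,s))
E
```

```text
t 3.35 p [0.4357 0.1927 0.1382] x [0.8764 0.2326 0.4216] z [ 0.4081  0.106  -0.9068] F [-0.899  -0.634   0.2875] op 1.0011448594767989 q [ 0.1881 -0.2953  2.381   0.0478  0.6221  1.4672]
([-0.0, -0.001, 0.006], [-0.0008, -0.0003, 0.0506]) ([-0.0, -0.001, 0.006], [-0.0008, -0.0003, 0.0906]) [251.3302 222.2107]
```

View pics/w2.png

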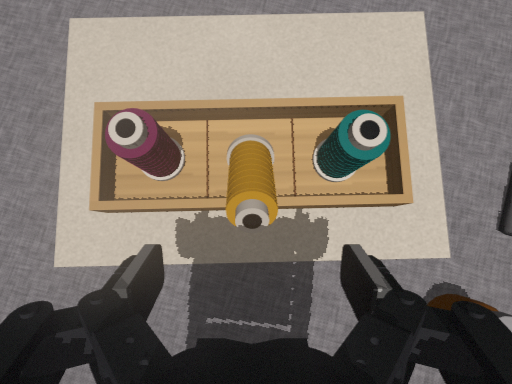

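The neck is centred between the fingers at (252,221), predicted (251,222). I'll go in.

Emit:
arm_command(
  steps=[
    [[0,0,0],[0,0,0.03],1],
    [[0,0,0],[0,0,0.06],1],
    [[0,0,0],[-0.001,0,0.09],0.8],
    [[0,0,0],[-0.001,0,0.09],0.6],
    [[0,0,0],[-0.001,0,0.09],0.3],
    [[0,0,0],[-0.001,0,0.09],0],
    [[0,0,0],[-0.001,0,0.09],-0.5],
    [[0,0,0],[-0.001,0,0.09],-1],
    [[0,0,0],[-0.001,0,0.09],-1],
    [[0,0,0],[-0.001,0,0.09],-1],
  ],
  force=40,
)

```text
time: 4.65
eef_pos: [0.4731, 0.2026, 0.0584]
tcp_rot: [0.968, 0.126, 0.217, -0.027]
contact_force: [-2.1, 0.0, 5.9]
opening: 0.432
```

```bash
python3 - <<'E'
from h import *
st()
s,c=shot('wrist','w3.png')
E
```

```text
t 4.65 p [0.4731 0.2026 0.0584] x [0.8744 0.2323 0.4261] z [ 0.4124  0.1071 -0.9047] F [-2.0924  0.0418  5.9246] op 0.43175422611113434 q [ 0.1947 -0.0308  2.3364  0.0656  0.3973  1.4515]
```

View pics/w3.png

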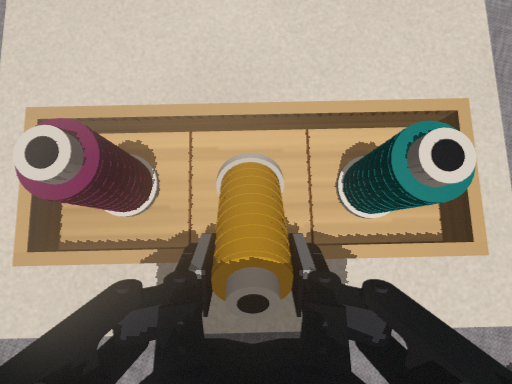

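```bash
python3 - <<'E'
from h import *
s=get_state();T=R.from_quat(s['tcp_rot'])
foot=np.array([.5125,.213,.022]);r=T.inv().apply(foot-s['eef_pos']);print(r)
for d,dz in [(0,.008),(8,.012),(16,.012),(24,.012),(32,.012),(40,.010),(45,.008),(45,0),(45,-.008),(45,-.0145)]:
    Tn=T*R.from_rotvec([0,-np.radians(d),0])
    print(d,rowto(foot+[0,0,dz]-Tn.apply(r),Tn))
E
```

```text
[ 0.0213 -0.0001  0.0503]
0 ([0.0, 0.0, 0.0], [0.0034, 0.0, -0.0072])
8 ([0.0, -0.14, -0.0], [0.0123, 0.0, -0.0133])
16 ([0.0, -0.279, 0.0], [0.0198, 0.0, -0.0148])
24 ([0.0, -0.419, -0.0], [0.0274, 0.0, -0.0152])
32 ([0.0, -0.559, 0.0], [0.035, 0.0, -0.0145])
40 ([0.0, -0.698, -0.0], [0.0416, 0.0, -0.011])
45 ([0.0, -0.785, -0.0], [0.0452, 0.0, -0.0076])
45 ([0.0, -0.785, -0.0], [0.0418, -0.0, -0.0003])
45 ([0.0, -0.785, -0.0], [0.0384, -0.0, 0.0069])
45 ([0.0, -0.785, -0.0], [0.0357, -0.0, 0.0128])
```

Emit:
arm_command(
  steps=[
    [[0,0,0],[0.003,0,-0.007],-1],
    [[0,-0.14,0],[0.012,0,-0.013],-1],
    [[0,-0.28,0],[0.02,0,-0.015],-1],
    [[0,-0.42,0],[0.027,0,-0.015],-1],
    [[0,-0.56,0],[0.035,0,-0.0145],-1],
    [[0,-0.7,0],[0.0415,0,-0.011],-1],
    [[0,-0.785,0],[0.045,0,-0.0075],-1],
    [[0,-0.785,0],[0.045,0,-0.0075],-1],
    [[0,-0.785,0],[0.045,0,-0.0075],-1],
  ],
)

```text
time: 5.82
eef_pos: [0.5084, 0.212, 0.084]
tcp_rot: [0.977, 0.127, -0.17, 0.023]
contact_force: [-0.5, 0.5, -1.6]
opening: 0.429
```

```bash
python3 - <<'E'
from h import *
st()
s,c=shot('wrist','w4.png')
s,c=shot('scene','s4.png');cv2.imwrite('pics/s4c.png',cv2.resize(c['frame'][170:290,230:400,::-1],None,fx=4.5,fy=4.5,interpolation=cv2.INTER_CUBIC))
E
```

```text
t 5.825 p [0.5084 0.212  0.084 ] x [ 0.9097  0.24   -0.3387] z [-0.3269 -0.0886 -0.9409] F [-0.4564  0.4936 -1.5581] op 0.42888941673681946 q [ 0.2181  0.3729  1.7851 -0.0163  1.3289  1.5371]
```

View pics/w4.png

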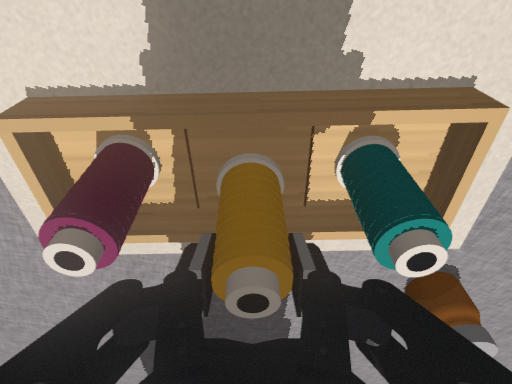

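View pics/s4c.png

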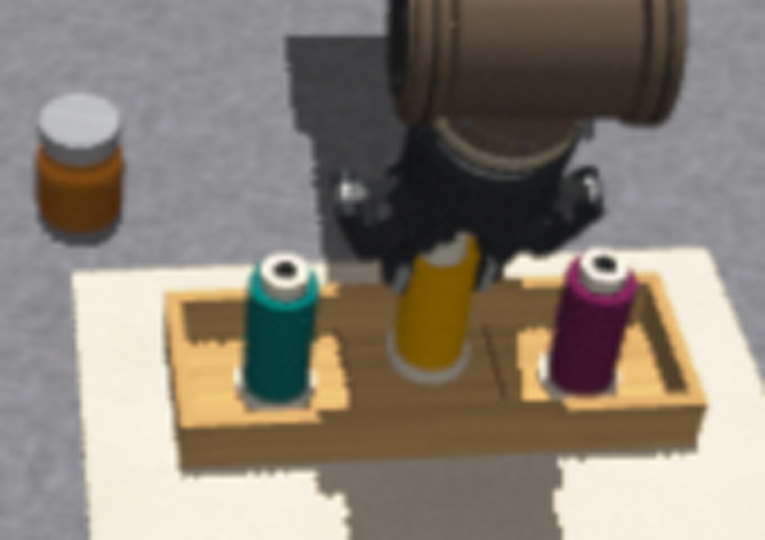

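```bash
python3 - <<'E'
from h import *
s=get_state();c=read_camera('wrist');T=R.from_quat(s['tcp_rot'])
r=np.array([.0213,-.0001,.0503]);f=s['eef_pos']+T.apply(r);print('foot',f)
z=T.as_matrix()[:,2];print('tool tilt',np.degrees(np.arctan2(z[0]*.968+z[1]*.25,-z[2])))
x=np.array([.968,.25,0])
for a in (-8,-4,0,4,8):
    u=np.sin(np.radians(a))*-x+[0,0,np.cos(np.radians(a))]
    print(a,proj(c,f+.09*u,s),proj(c,f+.006*u+.022*x*np.cos(np.radians(a)),s))
print(rowto(s['eef_pos']-[0,0,.023]))
E
```

```text
foot [0.5114 0.2128 0.03  ]
tool tilt -19.74771274381354
-8 [252.5074 286.2634] [252.0166 158.175 ]
-4 [252.3868 296.8595] [252.0137 158.5798]
0 [252.2676 306.0323] [252.0092 159.115 ]
4 [252.1512 313.7799] [252.0033 159.7767]
8 [252.0388 320.1309] [251.9959 160.5603]
([0.0, 0.0, 0.0], [0.0077, -0.0, 0.0218])
```

Emit:
arm_command(
  steps=[
    [[0,0,0],[0.003,0,0.009],-1],
    [[0,0,0],[0.006,0,0.017],-1],
    [[0,0,0],[0.0077,0,0.022],-1],
    [[0,0,0],[0.0082,0,0.0232],-1],
    [[0,0,0],[0.0082,0,0.0232],-1],
  ],
)

```text
time: 6.6
eef_pos: [0.5085, 0.2122, 0.0628]
tcp_rot: [0.977, 0.127, -0.171, 0.023]
contact_force: [-2.9, 0.2, 11.0]
opening: 0.43
```

```bash
python3 - <<'E'
from h import *
st()
E
```

```text
t 6.6 p [0.5085 0.2122 0.0628] x [ 0.9092  0.2399 -0.3404] z [-0.3286 -0.0891 -0.9403] F [-2.945   0.2372 10.9656] op 0.43023419044031613 q [ 0.2184  0.4037  1.7895 -0.0164  1.2954  1.5381]
```

Emit:
arm_command(
  steps=[
    [[0,0,0],[-0.0005,0,-0.001],-0.1],
    [[0,0,0],[-0.0005,0,-0.001],0.05],
    [[0,0,0],[-0.0005,0,-0.001],0.2],
    [[0,0,0],[-0.0005,0,-0.001],0.3],
    [[0,0,0],[-0.0005,0,-0.001],0.35],
    [[0,0,0],[-0.0005,0,-0.001],0.35],
  ],
)

```text
time: 7.35
eef_pos: [0.5083, 0.2121, 0.0638]
tcp_rot: [0.977, 0.127, -0.171, 0.023]
contact_force: [0.9, -0.8, 0.3]
opening: 0.676
```

```bash
python3 - <<'E'
from h import *
st()
s,c=shot('wrist','w5.png')
s,c=shot('scene','s5.png');cv2.imwrite('pics/s5c.png',cv2.resize(c['frame'][170:290,230:400,::-1],None,fx=4.5,fy=4.5,interpolation=cv2.INTER_CUBIC))
print(rowto((.54,.22,.17)),rowto((.45,.15,.34)))
E
```

```text
t 7.35 p [0.5083 0.2121 0.0638] x [ 0.9091  0.2398 -0.3406] z [-0.3287 -0.0891 -0.9402] F [ 0.901  -0.7925  0.3073] op 0.6755110204918303 q [ 0.2184  0.402   1.7897 -0.0164  1.2972  1.538 ]
([0.0, 0.0, 0.0], [-0.0055, 0.0007, -0.111]) ([0.0, 0.0, 0.0], [-0.162, 0.0458, -0.235])
```

View pics/w5.png

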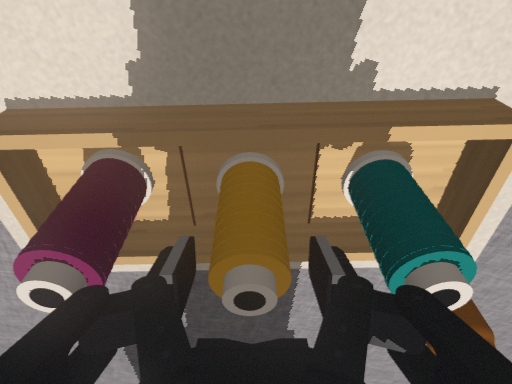

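View pics/s5c.png

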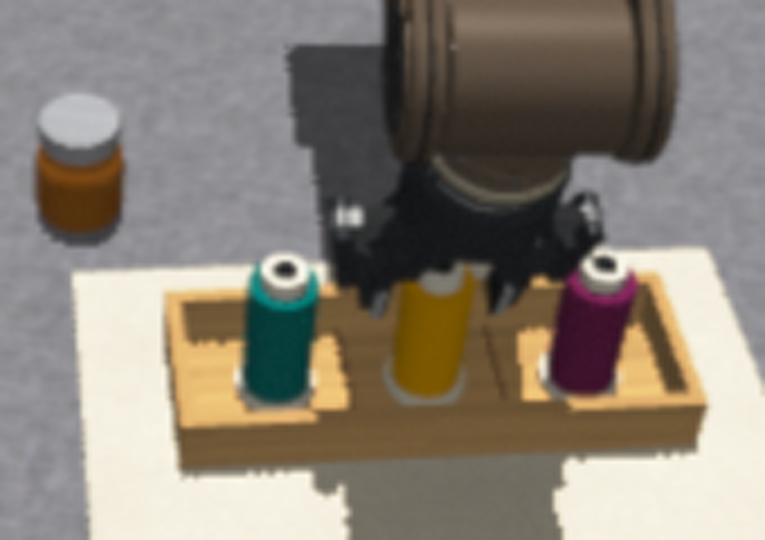

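The yellow spool stands by itself, foot at (428,385) in the crop and neck at (250,300) in the wrist view. I'll retreat along the tool axis and go round in front of the column.

Emit:
arm_command(
  steps=[
    [[0,0,0],[0,0,-0.02],0.35],
    [[0,0,0],[0,0,-0.05],0.35],
    [[0,0,0],[0,0,-0.09],0.35],
    [[0,0,0],[0,0,-0.13],0.35],
    [[0,0,0],[-0.03,0.01,-0.17],0.2],
    [[0,0,0],[-0.07,0.02,-0.2],0.2],
    [[0,0,0],[-0.11,0.035,-0.22],0.2],
    [[0,0.15,0],[-0.15,0.05,-0.235],0.1],
    [[0,0.3,0],[-0.17,0.08,-0.235],0.1],
    [[0,0.35,0],[-0.175,0.11,-0.235],0.1],
  ],
)

```text
time: 8.7
eef_pos: [0.4536, 0.0842, 0.3485]
tcp_rot: [0.992, 0.129, 0.006, 0.001]
contact_force: [0.8, 0.4, -0.1]
opening: 0.547
```

```bash
python3 - <<'E'
from h import *
st()
tl=tool(70,12);z=tl.as_matrix()[:,2]
a=np.radians(250);g=np.array([.5443+.08*np.cos(a),-.1832+.08*np.sin(a),.095]);print('g',g)
tcp=g+.019*z;print(tcp)
for p in [(.43,0,.33),(.43,-.2,.33),tcp-.12*z]: print(rowto(p,tl))
s,c=shot('top','t6.png')
s,c=shot('scene','s6.png')
E
```

```text
t 8.7 p [0.4536 0.0842 0.3485] x [0.9664 0.2567 0.0111] z [ 0.0118 -0.0015 -0.9999] F [ 0.7785  0.3842 -0.1035] op 0.5466365403254438 q [-0.0364 -0.2778  1.9326 -0.001   1.4749  1.2748]
g [ 0.5169 -0.2584  0.095 ]
[ 0.5183 -0.2547  0.0764]
([0.11, 0.185, -0.957], [-0.0446, 0.0752, 0.0183])
([0.11, 0.185, -0.957], [-0.096, 0.2685, 0.0186])
([0.11, 0.185, -0.957], [-0.0404, 0.3639, 0.1559])
```

View pics/s6.png

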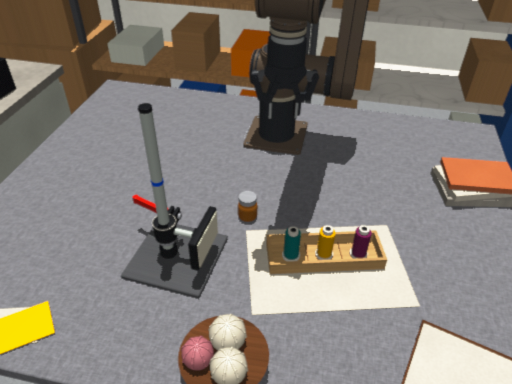

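All three spools are now upright in the row, with yellow at (327,242). The jar is untouched. Next is the move towards the lever.

Emit:
arm_command(
  steps=[
    [[0.01,0.02,-0.12],[-0.03,0.05,0.018],0.1],
    [[0.02,0.05,-0.25],[-0.05,0.1,0.018],0.1],
    [[0.04,0.08,-0.4],[-0.07,0.15,0.018],0.1],
    [[0.06,0.12,-0.55],[-0.085,0.2,0.018],0.1],
    [[0.08,0.15,-0.7],[-0.095,0.25,0.018],0.1],
    [[0.1,0.17,-0.83],[-0.09,0.3,0.03],0.1],
    [[0.11,0.185,-0.957],[-0.07,0.34,0.07],0.1],
    [[0.11,0.185,-0.957],[-0.05,0.36,0.11],0.1],
    [[0.11,0.185,-0.957],[-0.04,0.364,0.13],0.1],
    [[0.11,0.185,-0.957],[-0.04,0.364,0.13],0.1],
  ],
)

```text
time: 10.05
eef_pos: [0.5087, -0.2787, 0.2167]
tcp_rot: [0.816, 0.569, 0.084, -0.063]
contact_force: [-0.6, 0.7, -0.4]
opening: 0.552
```

```bash
python3 - <<'E'
from h import *
st()
s,c=shot('wrist','w7.png')
s,c=shot('scene','s7.png')
E
```

```text
t 10.05 p [ 0.5087 -0.2787  0.2167] x [0.3392 0.9174 0.2083] z [ 0.0648  0.1981 -0.978 ] F [-0.5509  0.6669 -0.4295] op 0.5517190886501536 q [-0.7589  0.1222  1.8058  0.1962  1.3095 -0.4655]
```

View pics/w7.png

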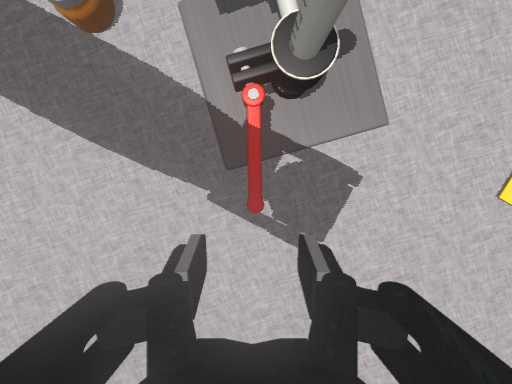

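View pics/s7.png

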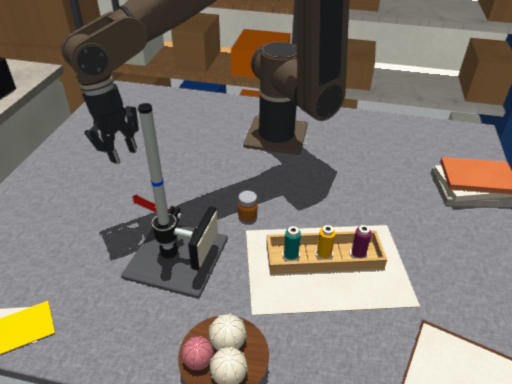

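The wrist view shows the pivot at (253,94) and the tip's rounded end at (256,205). The lever lies between the jaws, almost parallel to tool x.

```bash
python3 - <<'E'
from h import *
s=get_state();c=read_camera('wrist');
h=cv2.cvtColor(c['frame'],cv2.COLOR_RGB2HSV)
m=((h[...,0]<8)|(h[...,0]>172))&(h[...,1]>150)&(h[...,2]>80);m[:70]=0;m[230:]=0
m[:,:225]=0;m[:,285:]=0
v,u=np.nonzero(m);print(len(u),v.min(),v.max())
mid=[(u[v==k].mean(),k) for k in range(115,195,8)]
P=np.array([onz(c,a,b,.103,s)[:2] for a,b in mid]);d=P[0]-P[-1];print('lever dir',np.degrees(np.arctan2(-d[1],-d[0]))%360,P[0],P[-1])
p=onz(c,253,94,.105,s);q=onz(c,256,v.max()-7,.105,s);print('piv',p,'tip',q,np.linalg.norm(p-q))
s2,t=shot('top','t7.png')
# pivot/lever line: grip
dirn=-d/np.linalg.norm(d)
for piv in (p[:2],np.array([.5443,-.1832])):
    g=np.append(piv+.08*dirn,.095);tl=tool(np.degrees(np.arctan2(d[1],d[0])),12);z=tl.as_matrix()[:,2]
    print('g',g,rowto(g+.019*z-.05*z,tl),rowto(g+.019*z,tl))
# clamp ring centre z .12 and tape
print('clamp',onz(c,305,45,.12,s))
E
```

```text
1636 83 210
lever dir 250.65379856081802 [ 0.5395 -0.1984] [ 0.5185 -0.2585]
piv [ 0.5464 -0.1822  0.105 ] tip [ 0.5161 -0.2728  0.105 ] 0.09548755747668293
g [ 0.5199 -0.2577  0.095 ] ([0.003, 0.003, -0.015], [-0.0019, 0.0025, 0.0973]) ([0.003, 0.003, -0.015], [-0.0018, 0.0024, 0.1473])
g [ 0.5178 -0.2587  0.095 ] ([0.003, 0.003, -0.015], [-0.0035, 0.0009, 0.0969]) ([0.003, 0.003, -0.015], [-0.0034, 0.0007, 0.1469])
clamp [ 0.598  -0.1635  0.12  ]
```

Emit:
arm_command(
  steps=[
    [[0,0,-0.015],[-0.002,0.002,0.05],0.1],
    [[0,0,-0.015],[-0.002,0.002,0.1],0.1],
    [[0,0,-0.015],[-0.002,0.002,0.13],0.1],
    [[0,0,-0.015],[-0.002,0.002,0.147],0.1],
    [[0,0,-0.015],[-0.002,0.002,0.147],-0.2],
    [[0,0,-0.015],[-0.002,0.002,0.147],-0.5],
    [[0,0,-0.015],[-0.002,0.002,0.147],-0.8],
    [[0,0,-0.015],[-0.002,0.002,0.147],-1],
    [[0,0,-0.015],[-0.002,0.002,0.147],-1],
    [[0,0,-0.015],[-0.002,0.002,0.147],-1],
  ],
  force=80,
)

```text
time: 11.5
eef_pos: [0.5205, -0.255, 0.0787]
tcp_rot: [0.811, 0.576, 0.084, -0.058]
contact_force: [-4.3, -0.3, 6.1]
opening: 0.125
```

```bash
python3 - <<'E'
from h import *
st()
s,c=shot('wrist','w8.png')
E
```

```text
t 11.5 p [ 0.5205 -0.255   0.0787] x [0.3219 0.9247 0.2034] z [ 0.0697  0.1911 -0.9791] F [-4.2943 -0.2836  6.0897] op 0.12452236571555451 q [-0.7142  0.2748  1.9038  0.2212  1.0476 -0.4979]
```

View pics/w8.png

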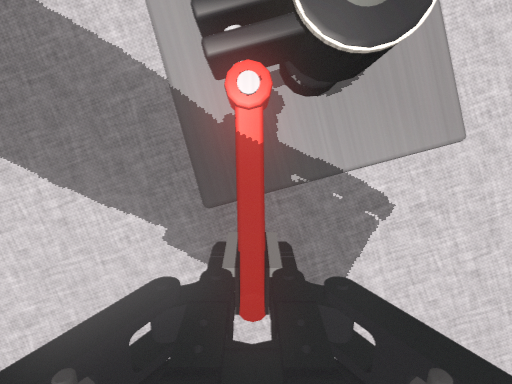

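```bash
cat >> h.py <<'E'
AX=np.array([.596,-.162])
def zof(c,u,v,rad,ax=AX):
    """height of a point seen at (u,v) lying on near side of upright cylinder of given radius"""
    d=c['position'][:2]-ax;d=d/np.linalg.norm(d);p=ax+rad*d
    o,r=ray(c,u,v); t=((p-o[:2])@d)/(r[:2]@d); q=o+t*r
    return q
E
python3 - <<'E'
from h import *
for n,b in (('scene',(125,150,195,260)),('top',(335,130,400,180))):
    s,c=shot(n,n+'9.png');x0,y0,x1,y1=b
    k=10
    cv2.imwrite(f'pics/{n}9c.png',cv2.resize(c['frame'][y0:y1,x0:x1,::-1],None,fx=k if n=='top' else 5.4,fy=k if n=='top' else 5.4,interpolation=cv2.INTER_CUBIC))
    h=cv2.cvtColor(c['frame'],cv2.COLOR_RGB2HSV);m=(h[...,0]>105)&(h[...,0]<130)&(h[...,1]>120)
    m[:y0]=0;m[y1:]=0;m[:,:x0]=0;m[:,x1:]=0
    v,u=np.nonzero(m);print(n,len(u),[(k,v[u==k].min(),v[u==k].max()) for k in sorted(set(u))])
E
```

```text
scene 43 [(np.int64(152), np.int64(182), np.int64(184)), (np.int64(153), np.int64(183), np.int64(185)), (np.int64(154), np.int64(183), np.int64(186)), (np.int64(155), np.int64(183), np.int64(186)), (np.int64(156), np.int64(183), np.int64(186)), (np.int64(157), np.int64(183), np.int64(186)), (np.int64(158), np.int64(183), np.int64(186)), (np.int64(159), np.int64(182), np.int64(185)), (np.int64(160), np.int64(182), np.int64(185)), (np.int64(161), np.int64(181), np.int64(184)), (np.int64(162), np.int64(180), np.int64(184))]
top 30 [(np.int64(373), np.int64(143), np.int64(143)), (np.int64(374), np.int64(140), np.int64(145)), (np.int64(375), np.int64(139), np.int64(147)), (np.int64(376), np.int64(145), np.int64(147)), (np.int64(377), np.int64(146), np.int64(148)), (np.int64(378), np.int64(147), np.int64(148)), (np.int64(379), np.int64(148), np.int64(148)), (np.int64(380), np.int64(148), np.int64(149)), (np.int64(381), np.int64(148), np.int64(149)), (np.int64(382), np.int64(148), np.int64(148)), (np.int64(383), np.int64(148), np.int64(148)), (np.int64(384), np.int64(148), np.int64(148))]
```

View pics/scene9c.png

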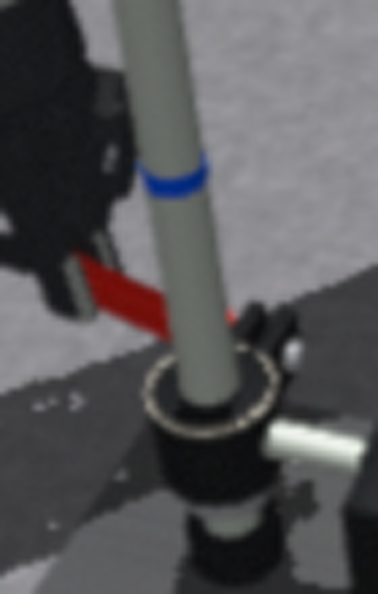

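View pics/top9c.png

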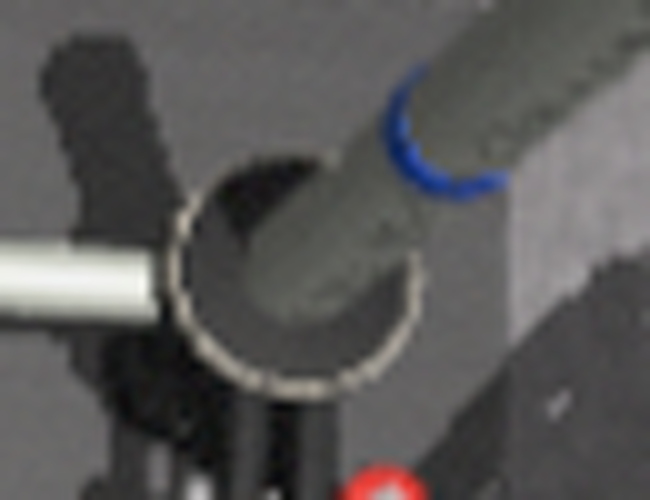

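```bash
python3 - <<'E'
from h import *
sc=read_camera('scene');t=read_camera('top')
S=lambda U,V:(125+(U+.5)/5.4-.5,150+(V+.5)/5.4-.5)
T=lambda U,V:(335+(U+.5)/10-.5,130+(V+.5)/10-.5)
print('scene clamp',zof(sc,*S(212,438),.027),'tape',zof(sc,*S(172,197),.0125))
print('top clamp',zof(t,*T(193,352),.027),'tape',zof(t,*T(400,172),.0127))
for z in (.22,.225,.23):
    for n,c in (('s',sc),('t',t)):
        d=c['position'][:2]-AX;d/=np.linalg.norm(d)
        print(n,z,proj(c,np.append(AX+.0125*d,z)))
E
```

```text
scene clamp [ 0.6211 -0.1517  0.1135] tape [ 0.6081 -0.1582  0.2347]
top clamp [ 0.5792 -0.1408  0.1121] tape [ 0.588  -0.1521  0.2357]
s 0.22 [158.3558 191.1487]
t 0.22 [372.5191 148.9025]
s 0.225 [158.0602 189.3829]
t 0.225 [373.2372 148.264 ]
s 0.23 [157.7626 187.6054]
t 0.23 [373.9646 147.6171]
```

```bash
python3 - <<'E'
from h import *
st();s=get_state()
for dz in (.05,.11): print(rowto(s['eef_pos']+[0,0,dz]))
E
```

```text
t 11.75 p [ 0.5205 -0.255   0.0787] x [0.3219 0.9247 0.2035] z [ 0.0697  0.1911 -0.9791] F [-4.514   0.4467  5.895 ] op 0.12429656370089319 q [-0.7142  0.2748  1.9038  0.2213  1.0476 -0.4979]
([0.0, 0.0, 0.0], [0.0102, 0.0001, -0.049])
([0.0, 0.0, 0.0], [0.0224, 0.0003, -0.1077])
```

Emit:
arm_command(
  steps=[
    [[0,0,0],[0.001,0,-0.005],-1],
    [[0,0,0],[0.004,0,-0.019],-1],
    [[0,0,0],[0.007,0,-0.034],-1],
    [[0,0,0],[0.01,0,-0.049],-1],
    [[0,0,0],[0.013,0,-0.064],-1],
    [[0,0,0],[0.0165,0,-0.079],-1],
    [[0,0,0],[0.0195,0,-0.094],-1],
    [[0,0,0],[0.0224,0,-0.1077],-1],
    [[0,0,0],[0.0224,0,-0.1077],-1],
    [[0,0,0],[0.0224,0,-0.1077],-1],
  ],
  force=100,
)

```text
time: 13.0
eef_pos: [0.5203, -0.2549, 0.1887]
tcp_rot: [0.811, 0.576, 0.084, -0.058]
contact_force: [-2.5, -0.1, -5.5]
opening: 0.119
```

```bash
python3 - <<'E'
from h import *
st()
for n,b in (('scene',(125,150,195,250)),('top',(335,130,400,190))):
    s,c=shot(n,n+'10.png');x0,y0,x1,y1=b
    k=10 if n=='top' else 6
    cv2.imwrite(f'pics/{n}10c.png',cv2.resize(c['frame'][y0:y1,x0:x1,::-1],None,fx=k,fy=k,interpolation=cv2.INTER_CUBIC))
E
```

```text
t 13.0 p [ 0.5203 -0.2549  0.1887] x [0.3216 0.9248 0.2032] z [ 0.07    0.1908 -0.9791] F [-2.5471 -0.0937 -5.5325] op 0.11872138230101216 q [-0.7144  0.1378  1.8415  0.2021  1.2421 -0.4524]
```

View pics/scene10c.png

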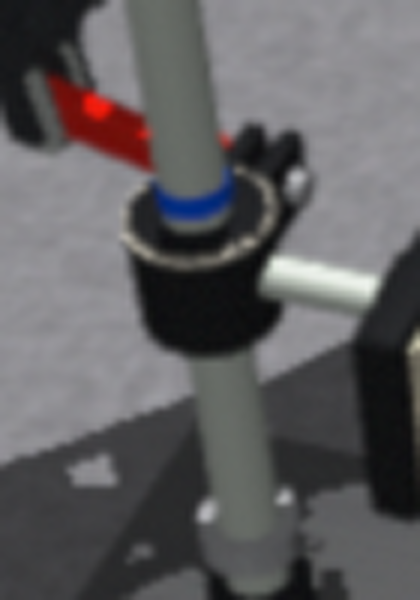

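View pics/top10c.png

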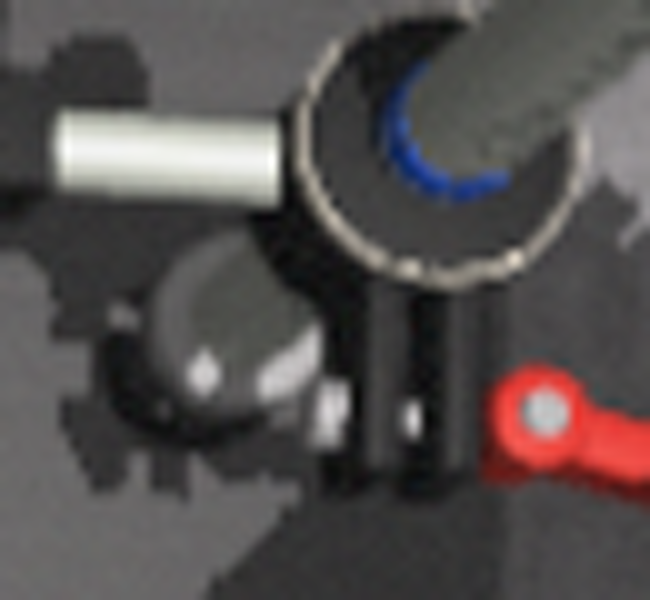

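View pics/scene10.png

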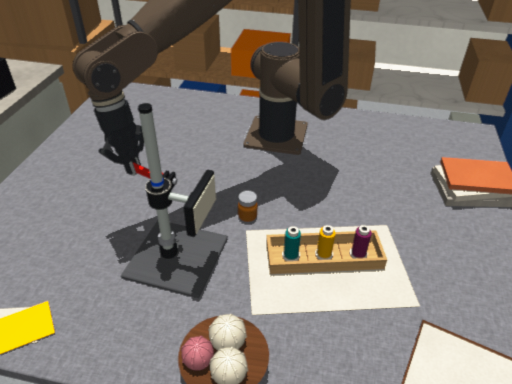

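The clamp is now about 4–6 mm below the tape. In the scene crop the tape's lower edge is at (190,222) and the tube meets the clamp at about (198,231). I'll refine this with circle fits.

```bash
cat > m.py <<'E'
from h import *
from scipy.optimize import least_squares
def ringpix(img,box,c,z,ax=(.596,-.162),tol=.006):
    x0,y0,x1,y1=box;h=cv2.cvtColor(img,cv2.COLOR_BGR2HSV)
    out=[]
    for v in range(y0,y1):
        for u in range(x0,x1):
            p=onz(c,u,v,z)[:2];r=np.linalg.norm(p-ax)
            if abs(r-.0265)<tol: 
                out.append((p[0],p[1],float(img[v,u].min())))
    return np.array(out)
def fit(img,box,c,z):
    ax=np.array([.596,-.162])
    for _ in range(4):
        P=ringpix(img,box,c,z,ax)
        w=np.clip(P[:,2]-95,0,80)
        # exclude pixels by the tube/arm: far side
        f=least_squares(lambda a:np.sqrt(w)*(np.hypot(P[:,0]-a[0],P[:,1]-a[1])-a[2]),[*ax,.0265],loss='soft_l1',f_scale=.01).x
        ax=f[:2]
    return f,int((w>0).sum())
if __name__=='__main__':
    sc=read_camera('scene');t=read_camera('top')
    for n,c,sfx,z,box in [('scene',sc,'9',.119,(145,205,185,235)),('scene',sc,'10',.229,(138,172,175,200)),('top',t,'9',.119,(345,140,382,175)),('top',t,'10',.229,(360,130,398,165))]:
        img=cv2.imread(f'pics/{n}{sfx}.png');print(n,sfx,fit(img,box,c,z))
E
python3 m.py
```

```text
scene 9 (array([ 0.5973, -0.1615,  0.0268]), 57)
scene 10 (array([ 0.5976, -0.1631,  0.028 ]), 107)
top 9 (array([ 0.5976, -0.1634,  0.0279]), 163)
top 10 (array([ 0.5971, -0.1636,  0.0279]), 152)
```

```bash
python3 - <<'E'
from h import *
sc=read_camera('scene');t=read_camera('top')
ax=np.array([.5975,-.163])
# tape lower edge per column, subpixel: blueness crossing half below the band
for n,c,cols in (('scene',sc,range(154,161)),):
    img=cv2.imread('pics/scene9.png').astype(float);b=img[...,0]-img[...,2]
    for u in cols:
        col=b[176:194,u];k=col.argmax();half=(col[k]+np.median(col[-4:]))/2
        j=k
        while col[j]>half:j+=1
        v=176+j-1+(col[j-1]-half)/(col[j-1]-col[j])
        # intersect ray with cylinder
        o,d=ray(c,u,v);A=d[:2]@d[:2];B=(o[:2]-ax)@d[:2];C=(o[:2]-ax)@(o[:2]-ax)-.0127**2
        D=B*B-A*C
        if D>0: print(u,round(v,2),(o+d*(-B-np.sqrt(D))/A)[2])
img=cv2.imread('pics/top9.png').astype(float);b=img[...,0]-img[...,2]
d0=t['position'][:2]-ax;d0/=np.linalg.norm(d0)
import itertools
# along image line through tube direction: sample from base to top of near-side line
zs=np.arange(.20,.27,.0005)
for off in (-.5,-.25,0,.25,.5):
    ca,sa=np.cos(off),np.sin(off);dd=np.array([ca*d0[0]-sa*d0[1],sa*d0[0]+ca*d0[1]])
    for n,c,f in (('top',t,'top9'),('scene',sc,'scene9')):
        e=c['position'][:2]-ax;e/=np.linalg.norm(e);dd=np.array([ca*e[0]-sa*e[1],sa*e[0]+ca*e[1]])
        im=cv2.imread(f'pics/{f}.png').astype(np.float32);bb=im[...,0]-im[...,2]
        P=np.array([proj(c,np.append(ax+.0127*dd,z)) for z in zs]).astype(np.float32)
        val=cv2.remap(bb,P[None,:,0],P[None,:,1],cv2.INTER_LINEAR)[0]
        k=val.argmax();h=(val.max()+np.median(val[:20]))/2
        on=zs[val>h];print(n,off,'band',on.min(),on.max(),val.max())
E
```

```text
154 185.94 0.23595036651327395
155 186.1 0.2357175418652504
156 186.12 0.2355811067873912
157 186.1 0.23528248773432603
158 186.0 0.23490875378344178
159 185.72 0.23470323774749458
160 185.27 0.2345391606463445
top -0.5 band 0.23250000000000004 0.24750000000000005 74.23242
scene -0.5 band 0.23600000000000004 0.24600000000000005 121.37891
top -0.25 band 0.23150000000000004 0.24550000000000005 74.97461
scene -0.25 band 0.23600000000000004 0.24500000000000005 125.9375
top 0 band 0.23200000000000004 0.24400000000000005 105.10156
scene 0 band 0.23550000000000004 0.24450000000000005 127.9707
top 0.25 band 0.23200000000000004 0.24300000000000005 106.80469
scene 0.25 band 0.23500000000000004 0.24400000000000005 125.791016
top 0.5 band 0.23100000000000004 0.24300000000000005 104.0
scene 0.5 band 0.23500000000000004 0.24400000000000005 120.39551
```

Scene gives the tape's lower edge at 0.2355 and top at about 0.232–0.234, so I take 0.235. The clamp top should be at 0.230 now, so I'll raise it 5 mm.

Emit:
arm_command(
  steps=[
    [[0,0,0],[0.0005,0,-0.0025],-1],
    [[0,0,0],[0.001,0,-0.0049],-1],
    [[0,0,0],[0.001,0,-0.0049],-1],
    [[0,0,0],[0.001,0,-0.0049],-1],
    [[0,0,0],[0.001,0,-0.0049],-1],
  ],
)

```text
time: 13.92
eef_pos: [0.5201, -0.2548, 0.1934]
tcp_rot: [0.811, 0.576, 0.084, -0.058]
contact_force: [-3.3, 1.5, -5.6]
opening: 0.119
```

```bash
python3 - <<'E'
from h import *
from m import fit
st()
for n,b in (('scene',(125,150,195,250)),('top',(335,120,400,180))):
    s,c=shot(n,n+'11.png');x0,y0,x1,y1=b
    k=10 if n=='top' else 6
    cv2.imwrite(f'pics/{n}11c.png',cv2.resize(c['frame'][y0:y1,x0:x1,::-1],None,fx=k,fy=k,interpolation=cv2.INTER_CUBIC))
    for z in (.229,.234,.239): print(n,z,fit(cv2.imread(f'pics/{n}11.png'),(138,168,175,198) if n=='scene' else (360,128,400,165),c,z))
T=R.from_quat(s['tcp_rot']).as_matrix();print(np.degrees(np.arctan2(T[1,0],T[0,0])))
E
```

```text
t 13.925 p [ 0.5201 -0.2548  0.1934] x [0.3221 0.9246 0.2036] z [ 0.0694  0.1914 -0.9791] F [-3.2627  1.5092 -5.5551] op 0.11899487151938078 q [-0.7145  0.1332  1.8377  0.2015  1.2514 -0.4502]
scene 0.229 (array([ 0.5954, -0.1656,  0.0281]), 111)
scene 0.234 (array([ 0.6001, -0.1627,  0.028 ]), 106)
scene 0.239 (array([ 0.6044, -0.1597,  0.0279]), 107)
top 0.229 (array([ 0.5988, -0.1651,  0.0281]), 167)
top 0.234 (array([ 0.5975, -0.1636,  0.028 ]), 171)
top 0.239 (array([ 0.5961, -0.1622,  0.0279]), 175)
70.79340281223928
```

View pics/scene11c.png

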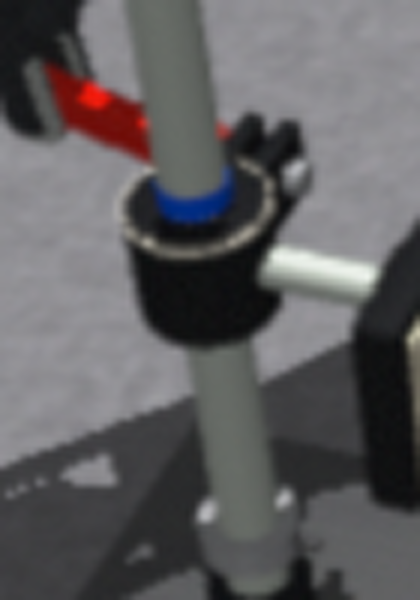

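View pics/top11c.png

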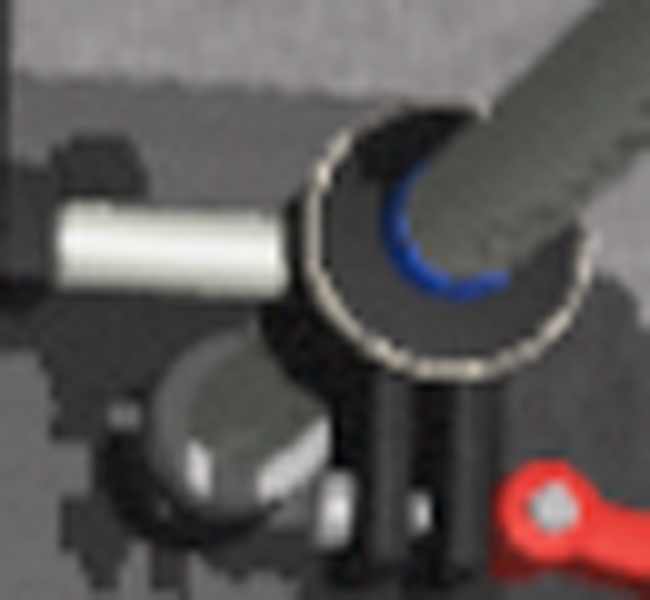

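```bash
cat > sw.py <<'E'
from h import *
import sys
piv=np.array([.546,-.1834])
s=get_state();T=R.from_quat(s['tcp_rot']);st()
g=s['eef_pos']-.019*T.as_matrix()[:,2]
print('grasp r',np.linalg.norm(g[:2]-piv),'ang',np.degrees(np.arctan2(*(g[:2]-piv)[::-1]))%360,'x head',np.degrees(np.arctan2(*T.as_matrix()[:2,0][::-1])))
dz=float(sys.argv[1])
for ph in map(float,sys.argv[2:]):
    W=R.from_rotvec([0,0,-np.radians(ph)])
    r=np.append(s['eef_pos'][:2]-piv,0);p=np.append(piv,s['eef_pos'][2]+dz)+W.apply(r)
    print(ph,*rowto(p,W*T,s))
E
python3 sw.py 0.0005 4 8 12 16 20 24 28 32 36 40
```

```text
t 14.025 p [ 0.5201 -0.2548  0.1933] x [0.3221 0.9246 0.2036] z [ 0.0694  0.1914 -0.979 ] F [-2.2642  1.0274 -5.1156] op 0.12106163676173871 q [-0.7145  0.1332  1.8377  0.2016  1.2513 -0.4502]
grasp r 0.07983988039588719 ang 250.08020717455514 x head 70.793664059466
4.0 [-0.014, -0.0, 0.068] [0.0003, -0.0053, -0.0005]
8.0 [-0.028, -0.0, 0.137] [0.001, -0.0106, -0.0003]
12.0 [-0.043, -0.001, 0.205] [0.0019, -0.0158, -0.0002]
16.0 [-0.057, -0.001, 0.273] [0.0032, -0.0209, 0.0001]
20.0 [-0.071, -0.001, 0.342] [0.0049, -0.0259, 0.0004]
24.0 [-0.085, -0.001, 0.41] [0.0069, -0.0308, 0.0008]
28.0 [-0.1, -0.001, 0.478] [0.0092, -0.0356, 0.0013]
32.0 [-0.114, -0.001, 0.547] [0.0119, -0.0401, 0.0019]
36.0 [-0.128, -0.002, 0.615] [0.0149, -0.0445, 0.0025]
40.0 [-0.142, -0.002, 0.684] [0.0181, -0.0486, 0.0031]
```

Emit:
arm_command(
  steps=[
    [[-0.014,0,0.068],[0.0003,-0.0053,-0.0005],-1],
    [[-0.028,0,0.137],[0.001,-0.0106,-0.0003],-1],
    [[-0.043,-0.001,0.205],[0.0019,-0.0158,-0.0002],-1],
    [[-0.057,-0.001,0.273],[0.0032,-0.0209,0.0001],-1],
    [[-0.071,-0.001,0.342],[0.0049,-0.0259,0.0004],-1],
    [[-0.085,-0.001,0.41],[0.0069,-0.0308,0.0008],-1],
    [[-0.1,-0.001,0.478],[0.0092,-0.0356,0.0013],-1],
    [[-0.1,-0.001,0.478],[0.0092,-0.0356,0.0013],-1],
  ],
)

```text
time: 15.02
eef_pos: [0.4887, -0.2348, 0.1936]
tcp_rot: [0.926, 0.363, 0.095, -0.036]
contact_force: [-4.8, -2.5, -5.5]
opening: 0.118
```

```bash
python3 sw.py 0.0 4 8 12 16 20 24 28 32 36 40 44 46 48
python3 - <<'E'
from h import *
s,c=shot('wrist','w12.png')
s,c=shot('top','top12.png')
E
```

```text
t 15.025 p [ 0.4887 -0.2348  0.1936] x [0.7191 0.665  0.2019] z [ 0.1503  0.1348 -0.9794] F [-4.7929 -2.4591 -5.4583] op 0.11828803177436083 q [-0.73   -0.0054  1.9832  0.2217  1.1506  0.0054]
grasp r 0.0808153652922593 ang 221.86495475422467 x head 42.76187169916719
4.0 [-0.014, -0.0, 0.068] [0.0003, -0.0054, 0.0]
8.0 [-0.028, -0.0, 0.137] [0.0009, -0.0107, 0.0002]
12.0 [-0.042, -0.001, 0.205] [0.0019, -0.016, 0.0003]
16.0 [-0.056, -0.001, 0.274] [0.0032, -0.0212, 0.0006]
20.0 [-0.07, -0.001, 0.342] [0.005, -0.0263, 0.0009]
24.0 [-0.085, -0.001, 0.41] [0.007, -0.0312, 0.0013]
28.0 [-0.099, -0.001, 0.479] [0.0094, -0.036, 0.0018]
32.0 [-0.113, -0.002, 0.547] [0.0121, -0.0406, 0.0024]
36.0 [-0.127, -0.002, 0.615] [0.0151, -0.045, 0.003]
40.0 [-0.141, -0.002, 0.684] [0.0184, -0.0492, 0.0036]
44.0 [-0.155, -0.002, 0.752] [0.022, -0.0531, 0.0044]
46.0 [-0.162, -0.002, 0.786] [0.0239, -0.055, 0.0048]
48.0 [-0.169, -0.003, 0.821] [0.0258, -0.0568, 0.0051]
```

View pics/w12.png

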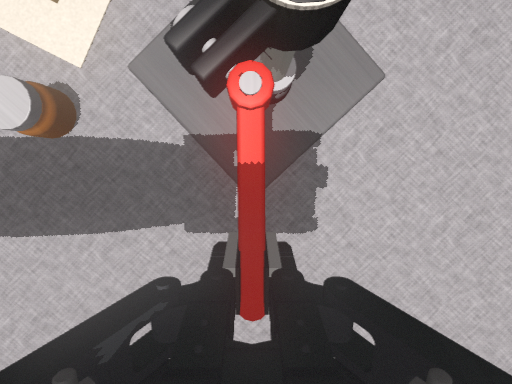

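View pics/top12.png

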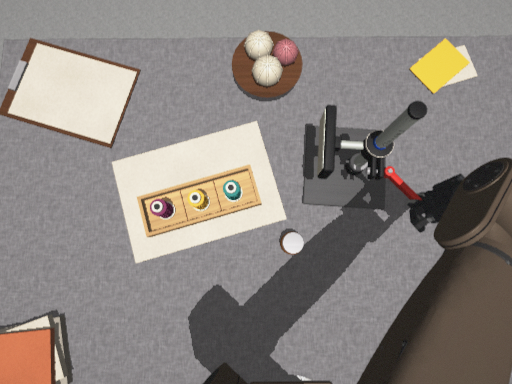

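The lever swings cleanly in the grip, straight along column u≈250, and the clamp has stayed at height. I'll continue to near closed.

Emit:
arm_command(
  steps=[
    [[-0.014,0,0.068],[0.0003,-0.0054,0],-1],
    [[-0.028,0,0.137],[0.0009,-0.0107,0.0002],-1],
    [[-0.042,-0.001,0.205],[0.0019,-0.016,0.0003],-1],
    [[-0.056,-0.001,0.274],[0.0032,-0.0212,0.0006],-1],
    [[-0.07,-0.001,0.342],[0.005,-0.0263,0.0009],-1],
    [[-0.085,-0.001,0.41],[0.007,-0.0312,0.0013],-1],
    [[-0.099,-0.001,0.479],[0.0094,-0.036,0.0018],-1],
    [[-0.113,-0.002,0.547],[0.0121,-0.0406,0.0024],-1],
    [[-0.127,-0.002,0.615],[0.0151,-0.045,0.003],-1],
    [[-0.141,-0.002,0.684],[0.0184,-0.0492,0.0036],-1],
    [[-0.141,-0.002,0.684],[0.0184,-0.0492,0.0036],-1],
  ],
)

```text
time: 16.5
eef_pos: [0.4679, -0.1861, 0.1933]
tcp_rot: [0.995, 0.023, 0.1, -0.001]
contact_force: [-7.6, -3.2, -5.8]
opening: 0.118
```

```bash
python3 sw.py 0.0 2 4 6 7 8 9 10; python3 - <<'E'
from h import *
print(get_state()['wrist_torque'])
s,c=shot('wrist','w13.png')
E
```

```text
t 16.5 p [ 0.4679 -0.1861  0.1933] x [0.9789 0.0454 0.1991] z [ 0.199   0.0066 -0.98  ] F [-7.5896 -3.1896 -5.775 ] op 0.11752418534431792 q [-0.6437 -0.1658  2.1321  0.1466  1.0229  0.8141]
grasp r 0.08190556132028946 ang 181.96680310251398 x head 2.6528030408760723
2.0 [-0.007, -0.0, 0.034] [0.0001, -0.0027, 0.0]
4.0 [-0.014, -0.0, 0.068] [0.0003, -0.0054, 0.0]
6.0 [-0.021, -0.0, 0.103] [0.0005, -0.0082, 0.0001]
7.0 [-0.024, -0.0, 0.12] [0.0007, -0.0095, 0.0001]
8.0 [-0.028, -0.0, 0.137] [0.0009, -0.0109, 0.0001]
9.0 [-0.031, -0.0, 0.154] [0.0011, -0.0122, 0.0002]
10.0 [-0.035, -0.0, 0.171] [0.0013, -0.0136, 0.0002]
[-0.4374  1.3363 -0.427 ]
```

View pics/w13.png

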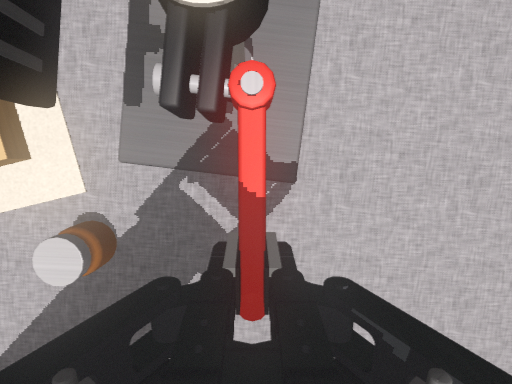

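Emit:
arm_command(
  steps=[
    [[-0.007,0,0.034],[0.0005,-0.0027,0],-1],
    [[-0.014,0,0.068],[0.001,-0.0054,0],-1],
    [[-0.021,0,0.103],[0.0014,-0.0082,0],-1],
    [[-0.024,0,0.12],[0.0017,-0.0095,0],-1],
    [[-0.026,0,0.128],[0.0019,-0.0102,0],-1],
    [[-0.026,0,0.128],[0.0019,-0.0102,0],-1],
    [[-0.026,0,0.128],[0.0019,-0.0102,0],-1],
  ],
)

```text
time: 17.42
eef_pos: [0.468, -0.1765, 0.1932]
tcp_rot: [0.994, -0.043, 0.098, 0.006]
contact_force: [-8.1, -4.2, -5.0]
opening: 0.121
```

```bash
python3 sw.py 0.0 1 2 3; python3 - <<'E'
from h import *
print(get_state()['wrist_torque'])
s,c=shot('wrist','w14.png')
s,c=shot('top','top14.png')
s,c=shot('scene','scene14.png')
E
```

```text
t 17.425 p [ 0.468  -0.1765  0.1932] x [ 0.977  -0.0834  0.1962] z [ 0.1953 -0.0197 -0.9806] F [-8.1173 -4.1769 -4.9911] op 0.12082721314070113 q [-0.6129 -0.1797  2.1439  0.114   1.0077  0.9907]
grasp r 0.08201810207623093 ang 174.88000554940115 x head -4.881713134257984
1.0 [-0.003, -0.0, 0.017] [0.0, -0.0014, -0.0]
2.0 [-0.007, -0.0, 0.034] [0.0001, -0.0027, 0.0]
3.0 [-0.01, -0.0, 0.051] [0.0001, -0.0041, 0.0]
[-0.5537  1.3101 -0.2331]
```

View pics/w14.png

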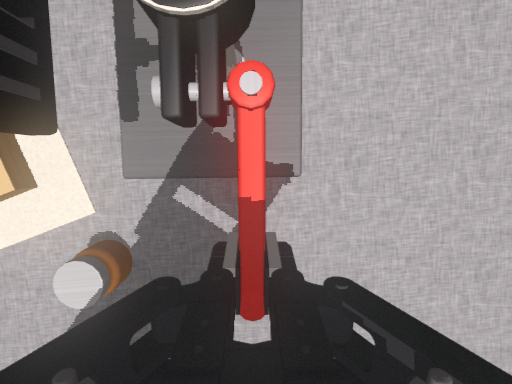

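The lever now runs parallel to the foot plate's edge (u≈301), so it is about closed. I'll press on gently to feel for the stop.

Emit:
arm_command(
  steps=[
    [[-0.003,0,0.017],[0.0004,-0.0014,0],-1],
    [[-0.007,0,0.034],[0.0008,-0.0027,-0.0003],-1],
    [[-0.007,0,0.034],[0.0008,-0.0027,-0.0003],-1],
    [[-0.007,0,0.034],[0.0008,-0.0027,-0.0003],-1],
  ],
)

```text
time: 18.08
eef_pos: [0.468, -0.1756, 0.1937]
tcp_rot: [0.994, -0.058, 0.097, 0.01]
contact_force: [-5.6, -8.0, -6.6]
opening: 0.118
```

```bash
python3 sw.py 0.0 1 2 3; python3 - <<'E'
from h import *
print(get_state()['wrist_torque'])
E
```

```text
t 18.075 p [ 0.468  -0.1756  0.1937] x [ 0.9743 -0.1137  0.1945] z [ 0.1922 -0.0309 -0.9809] F [-5.5769 -7.9948 -6.5611] op 0.11826119884085455 q [-0.6052 -0.182   2.1447  0.0996  1.0039  1.0365]
grasp r 0.08205059151207929 ang 174.15902593895214 x head -6.65515632779471
1.0 [-0.003, -0.0, 0.017] [-0.0, -0.0014, -0.0]
2.0 [-0.007, -0.0, 0.034] [0.0, -0.0027, -0.0]
3.0 [-0.01, -0.0, 0.051] [0.0, -0.0041, -0.0]
[-0.9752  1.1095  0.619 ]
```

The side force doubled and the moment changed sign while the tool moved only 0.9 of 2.7 mm, so the lever is on its stop. Final picture checks follow.

```bash
python3 - <<'E'
from h import *
from m import fit
for n,b in (('scene',(125,150,195,250)),('top',(335,120,400,180))):
    s,c=shot(n,n+'15.png');x0,y0,x1,y1=b
    k=10 if n=='top' else 6
    cv2.imwrite(f'pics/{n}15c.png',cv2.resize(c['frame'][y0:y1,x0:x1,::-1],None,fx=k,fy=k,interpolation=cv2.INTER_CUBIC))
    for z in (.229,.234,.239): print(n,z,fit(cv2.imread(f'pics/{n}15.png'),(138,168,175,198) if n=='scene' else (360,128,400,165),c,z))
s,c=shot('wrist','w15.png')
a=cv2.imread('pics/top15.png');cv2.imwrite('pics/t15c.png',cv2.resize(a[140:260,130:310],None,fx=4.4,fy=4.4,interpolation=cv2.INTER_CUBIC))
E
```

```text
scene 0.229 (array([ 0.5956, -0.1658,  0.0282]), 114)
scene 0.234 (array([ 0.5991, -0.1627,  0.0282]), 111)
scene 0.239 (array([ 0.6025, -0.1595,  0.0284]), 106)
top 0.229 (array([ 0.5983, -0.1659,  0.0286]), 210)
top 0.234 (array([ 0.5969, -0.1644,  0.0285]), 217)
top 0.239 (array([ 0.5955, -0.163 ,  0.0284]), 222)
```

View pics/scene15c.png

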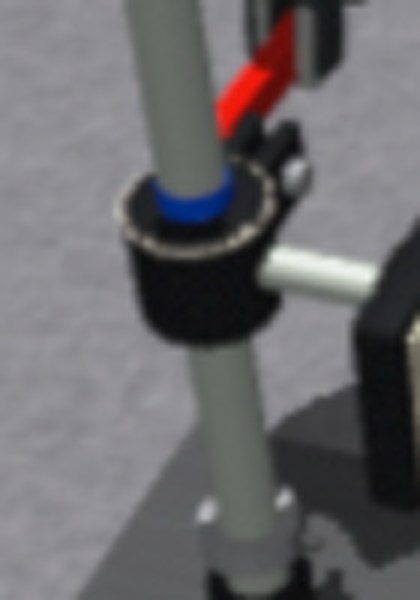

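View pics/top15c.png

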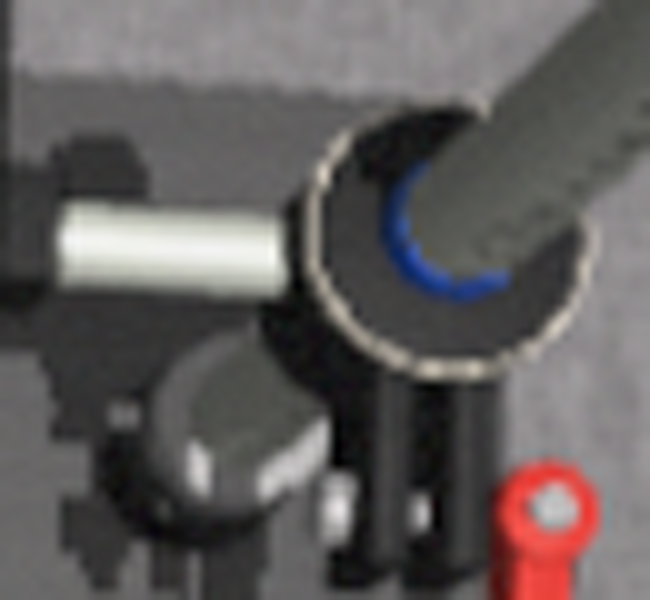

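View pics/t15c.png

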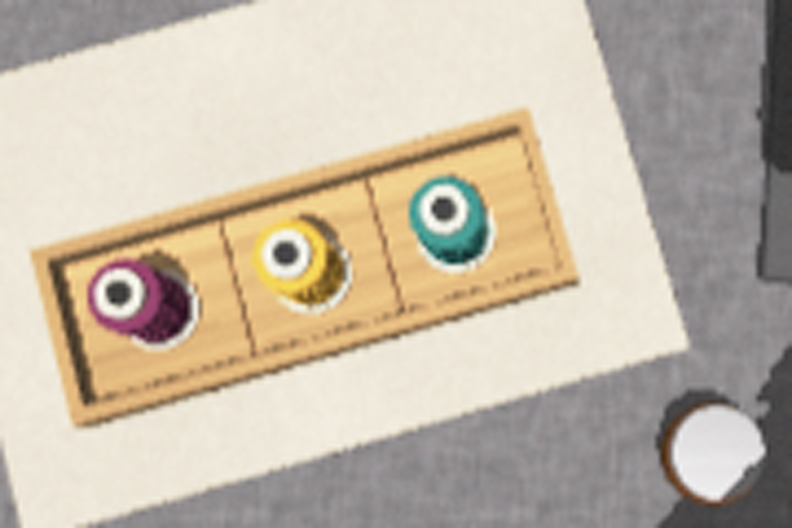

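View pics/w15.png

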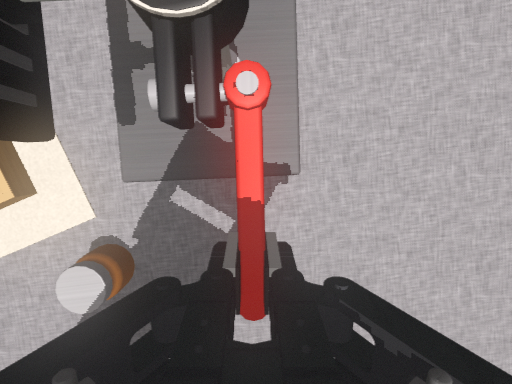

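```bash
python3 - <<'E'
from h import *
t=read_camera('top');sc=read_camera('scene')
p=onz(t,194.6,197.1,.096);print('yellow neck at z.096',p,'teal',onz(t,130+443/4.4-.5,140+209/4.4-.5,.096),'plum',onz(t,130+119.5/4.4-.5,140+293/4.4-.5,.096))
a=sc['frame'][215:265,310:345,::-1];cv2.imwrite('pics/y.png',cv2.resize(a,None,fx=10,fy=10,interpolation=cv2.INTER_CUBIC))
st()
E
```

```text
yellow neck at z.096 [0.5109 0.2131 0.096 ] teal [0.5333 0.1339 0.096 ] plum [0.4912 0.2971 0.096 ]
t 18.325 p [ 0.468  -0.1756  0.1937] x [ 0.9743 -0.1136  0.1944] z [ 0.1921 -0.0309 -0.9809] F [-5.9382 -7.6459 -5.1475] op 0.11996300540505192 q [-0.6052 -0.1819  2.1447  0.0996  1.0039  1.0364]
```

View pics/y.png

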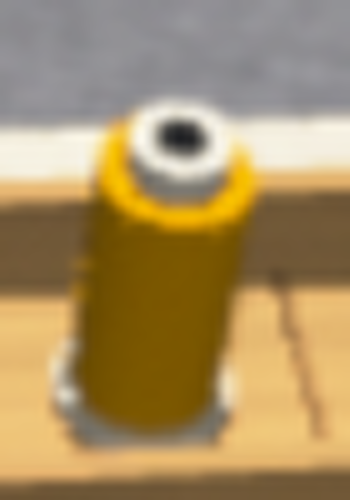

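The yellow neck is at (0.511, 0.213), directly over its foot place at (0.512, 0.213), and teal and plum have not moved. Everything checks, so I'm handing in.

```bash
python3 - <<'E'
from plant import *
print(sign_off()); s=get_state(); print(s['time'],s['eef_pos'],s['opening'],s['contact_force'])
E
```

```text
the job is handed in; nothing more can be done
None
the job is handed in; nothing more can be done
```

The yellow spool is upright in the middle place, and the arm is still gripping the closed red lever with the clamp top at the tape. I handed in at about 18 s of the 66 s allowed; sign-off gives no verdict.

**What I did**
- **Spool:** I gripped the spool along its lean, righted it over its foot, lowered it until it touched the tray floor, and let go.
- **Lamp:** I pinched the open lever about 80 mm from its pivot and raised the lamp 115 mm. I then swung the lever about its pivot until it met the stop.

**Last checks**
- **Spool:** In the top view the neck is within about 2 mm of directly over where the foot started. Teal and plum measure within about 1 mm of where they were, and the jar had not moved.
- **Clamp height:** The clamp top is at about 0.235 m. No bare tube shows between the clamp and the tape's lower edge.
- **Lever:** Near the end the side force doubled, the wrist moment reversed and the tool moved only 0.9 mm of the 2.7 mm commanded, so I take it as on its stop. In the wrist picture it lies along the foot plate's edge, as a closed lever should.
- **Grip:** It was still closed on the bar at 100 N commanded.

**What disagreed**
- **Tape height:** The scene camera put the tape's lower edge at 0.2355 m and the top camera at 0.232–0.234 m. I used 0.235 m; both agree to within 3 mm, and the tolerance is 6 mm.
- **Joint 3:** Early on, joint 3 read 2.4845 rad against its listed 2.48 limit while I tried a 45° tilt. I backed off at once and used less tilt.

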